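Start a spin on the bench centrifuge

ROBOT

A 6-joint arm with a two-finger parallel gripper is mounted at the origin on the work surface. World frame = base frame: x ahead of the robot, y to its left, z up, the work surface at z = 0. Lengths are in m, angles in rad, forces in N, time in s.
With the tool pointing down it reaches from about 0.3 to 0.85 m from the base axis. Payload 4.2 kg.
Tool frame: the origin (TCP) lies at the very end of the fingers, on their centre line; the grasp point (between the pads) lies 19 mm behind it; z points along the fingers, y is the direction in which the jaws open and shut (so a half turn about z gives the same grasp; the last joint's range is limited). The gripper opens to 91 mm and grips with 3 to 60 N. Pads are 32 mm wide; open, the fingers measure 118 mm over their backs; the gripper's body (76 mm by 178 mm) begins 60 mm behind the grasp point.
Start: joints at [-1.309, 0.32, 1.565, -0, 1.257, -0.02], TCP at [0.16, -0.552, 0.214] pointing down, gripper open.
Joint ranges: [-3.11, 3.11], [-0.84, 2.01], [0.21, 2.61], [-1.34, 4.49], [0.05, 2.63], [-2.56, 2.56]. Speed limits (rad/s): [2.57, 2.57, 3.14, 3.14, 3.14, 3.14].

INTERFACE

Orientations are given as a unit quaternion [x, y, z, w].
In Python, from cell import state, read_camera, camera_model, sign_off, search_frame, cut_out, landmark_of gives the robot as it stands. The module is installed in compiled form; this text tells all that it offers.
- The arm moves only by the tool arm_command, never from a script. Its argument "commands" is a list of rows, each an object of numbers: "wx", "wy", "wz": the turn, a rotation vector about the tool's x, y, z in rad; "tx", "ty", "tz": the shift along the tool's x, y, z in m; "hand": the finger opening in m, from 0 to 0.0912. In form: [{"wx": .., "wy": .., "wz": .., "tx": .., "ty": .., "tz": .., "hand": ..}, ...]. A call has 1 to 10 rows; each row is the pose to reach, as a shift and turn from the pose commanded when the call began, along the tool's axes at that moment; what a row does not reach only later rows make up. A row lasts 1/8 s, in which the tool goes at most 62.5 mm and 10.7 degrees, less where a joint would pass 70% of its speed; a pose out of reach is approached as far as the arm can. A call with a gripper value outside its range is refused whole. The fingers move at their own pace and stop on an object; "grip_force" is the grip in N (left out, the last holds). Time passes only in rows, so rows that repeat a pose let the fingers close. It gives the time, the measured TCP pose, the force and the opening at its end, in the units of the state.
- state(): the state, without advancing time (a new reading comes with each control period).
- read_camera(name): name is "scene" or "top" or "wrist"; returns the picture (400x640x3 uint8, blue, green, red); there is no depth.
- camera_model(name): a dict with "intrinsics" (3x3 intrinsics, pixels), "dist_coeffs" ([k1, k2, p1, p2, k3] as OpenCV has them; the pictures are not rectified), "extrinsics" (4x4, takes a point from camera to world coordinates). Camera axes: x right, y down, z forward; pixel columns grow to the right and rows downward; lengths in m; the calibration is good to about 2 mm. A picture is of the moment at which its call begins: read the wrist's pose just before it. camera_model takes no time and is no camera call; for the wrist camera it gives the pose at the moment of the call.
- sign_off(): hands the job in, once; it reports no verdict.
Trained networks look in the newest picture that a camera, given by its name, has taken for a name from the list of things; names that differ only in an ending like _2 or _b are one class to them, and where a whole thing is asked for, a point or a joint stands for the part that bears it (a point fixed in the world has none). Each returns a list of dicts, best first, with "p" (0 to 1); they miss things now and then, are a little off and sometimes report something else, mostly with a low value. They report only what shows in the picture. A call takes as long as a camera call.
- search_frame(thing, camera): "box" ([centre column, centre row, width, height] in pixels, round what is visible of it).
- cut_out(thing, camera): "pixels" (400x640 bool, what is visible of it) and "box" ([centre column, centre row, width, height] in pixels, round what is visible of it).
- landmark_of(thing, camera): "location" ([column, row] in pixels: a listed point, or the origin of a listed thing).
The state is a dict: "t": time; "joint_pos": joint angles; "joint_velocities": joint speeds; "joint_efforts": joint torques, N m; "tcp_pos": TCP position; "ee_rot": TCP orientation; "force": force on the tool from outside, world axes, zero at the start; "moment": the same for the moment, N m; "finger_gap": finger opening in m.
Only numpy, scipy, OpenCV 4.12 (cv2) and the standard library are available. Lean on these libraries where they do the work, as an engineer would, in place of code of your own. Each camera call takes 0.05 s, during which the arm holds its last target. There are 200 camera calls.

TASK

Start a spin on the small bench centrifuge with the fingertips; nothing is to be grasped, lifted or shifted. Push its half-open lid down until it is fully shut, then press the raised half of the rocker switch on the power box until it has tipped right over, and only then press the round start key on the centrifuge all the way down for a moment and let it come up again. Leave the two square keys alone and leave the power box, the rack and the glassware standing where they are.

Things in the scene. Friction and masses are not known exactly. Their poses are not given: they have to be found in the camera images.
- centrifuge: White fixed box on the bench, 200 mm deep (its x), 250 mm wide (its y), 115 mm high, turned up to 17 degrees either way. Origin at the centre of its underside; x away from the robot, y left, z up. The lid covers its right-hand part; a grey strip with the three keys, top at 105 mm, runs along its left-hand part.
- lid_hinge (a point): Middle of the lid's hinge line, at the far edge of the centrifuge, 116 mm above the bench; fixed to the centrifuge, with the same axes (the hinge line is y).
- lid (a joint): Opening angle of the lid in rad: 0 fully shut (level, on its stop), larger as its near edge rises; it starts half open, at 0.35 to 0.75, and can open to 1.2. The hinge is stiff enough for the lid to stay wherever it is left; it goes down under about 1 N of push at its near edge.
- lid_front (a point): Middle of the near edge bar of the lid, on its upper face. The lid is a grey frame with a clear window, 190 mm from the hinge line to its near edge, 165 mm wide, 8 mm thick; this point lies 176 mm from the hinge line along the lid and 8 mm above the hinge line square to the lid. With the lid shut it is 124 mm above the bench. The point turns with the lid.
- rocker (a joint): Angle of the power box's rocker in rad: 0 off (as it starts), 0.35 on (fully tipped over). It stays where it is left; about 2 N on the raised half moves it.
- rocker_raised (a point): On the upper face of the rocker's raised half (raised while off), at the small white rib, 18 mm from the pivot line. The rocker is a black paddle 52 mm long (along the box's x), 28 mm wide, in a black bezel; the pivot line runs across its middle. Off, this point is about 87 mm above the bench; it sinks about 6 mm as the switch tips on.
- power_box: Low loose grey box, 130 mm (its x) by 90 mm (its y) by 70 mm high, 0.95 kg, with a round white socket at its near end and the rocker switch at its far end (the raised half is the end farther from the robot). Origin at the centre of its underside; x away from the robot, z up. It stands on the left or on the right of the centrifuge.
- start (a joint): How far the round start key is pressed, m: 0 up, 0.006 fully down. A spring lifts it again; fully down takes about 4 N.
- start_top (a point): Centre of the top of the round start key, 127 mm above the bench: a white button 32 mm across on a round black base, at the near end of the key strip. The only round key. Moves down with the key.
- pulse (a joint): How far the middle square key is pressed, m (0 up, 0.004 fully down). Not to be pressed.
- pulse_top (a point): Centre of the top of the middle square white key, 20 mm square, 113 mm above the bench, 70 mm farther along the strip than the start key.
- release (a joint): How far the far square key is pressed, m (0 up, 0.004 fully down). Not to be pressed.
- release_top (a point): Centre of the top of the far square white key, 20 mm square, 113 mm above the bench, 120 mm farther along the strip than the start key.
- tube_rack_mid (a point): Middle of a loose white rack of blue-capped tubes, 130 x 90 mm, 74 mm high, on the other side of the centrifuge from the power box; the point is 35 mm above its underside. Leave alone.
- beaker_mid (a point): Middle of a loose glass beaker, 68 mm across, 85 mm high. Leave alone.
- jar_mid (a point): Middle of a loose white jar with a blue cap, 60 mm across, 75 mm high. Leave alone.
- dish_mid (a point): Middle of a loose flat clear dish, 86 mm across, 18 mm high, in front of the centrifuge. Leave alone.
- vial_mid (a point): Middle of a small loose capped vial, 28 mm across, 50 mm high, standing in front of the centrifuge. Leave alone.

How it is judged:
On the way, in this order (a step that is already met when the one before it is completed fails the run):
1. the lid is pushed fully shut (value of joint lid below 0.045 rad), for 0.2 s.
2. the rocker is tipped over to on (value of joint rocker above 0.28 rad), for 0.2 s.
3. the round start key is pressed down (value of joint start above 0.0042 m), for 0.1 s.
At the end, for the whole second after the job is handed in: The lid is shut (under 0.045 rad), the rocker is on (over 0.28 of 0.35 rad), the start key has been pressed (over 4.2 of 6 mm) and is up again (under 1.5 mm), the square keys are up, the power box is within 20 mm and the other things within 25 mm of where they began (value of joint lid below 0.045 rad and value of joint rocker above 0.28 rad and value of joint each of start, pulse, release below 0.0015 m and distance of power_box from where it was at the start of the episode below 0.02 m and distance of each of tube_rack_mid, beaker_mid, jar_mid, dish_mid, vial_mid from where it was at the start of the episode below 0.025 m); the robot touches nothing.
It fails at once if the rocker is switched on while the lid is open (lid over 0.09 rad) (value of joint rocker above 0.2 rad and value of joint lid above 0.09 rad).
It fails at once if the start key is pressed before the lid is shut and the power on (value of joint start above 0.003 m and (value of joint lid above 0.09 rad or value of joint rocker below 0.2 rad)).
It fails at once if a square key is pressed (over 2 mm) (value of joint any of pulse, release above 0.002 m).
It fails at once if the power box is lifted (10 mm) or shifted (20 mm), or the lid lifted wide open (over 1.0 rad) (value of joint lid above 1 rad or height (world z) of power_box above 0.01 m or distance of power_box from where it was at the start of the episode above 0.02 m).
It fails at once if a bystander is lifted or shifted (25 mm) (distance of any of tube_rack_mid, beaker_mid, jar_mid, dish_mid, vial_mid from where it was at the start of the episode above 0.025 m).
It also fails if it takes over 54 s, if anything falls off the work surface, if the arm or the gripper's body presses on something with over 40 N, if the wrist force passes 120 N, or if a joint passes its speed limit or range.

## Working session

There is one attempt and no reset: what is moved stays moved. The work goes in short steps, Python scripts to look and compute and a tool call to move; the robot and the scene stay as the last step left them, time stands still between calls to the robot, and variables do not carry over. Pictures are saved under pics/ and viewed, about 8 in all and at most 12, crops included, and the job is handed in when it is done.

Besides the shell and the picture viewer there is one more tool, called after "Emit:" as a command line: name --argument value ..., lists and objects as JSON in quotes. arm_command: Moves the arm, as the interface text tells. Its arguments: {"type":"object","properties":{"commands":{"type":"array"},"grip_force":{"type":"number"}},"required":["commands"]}

```bash
mkdir -p pics; cat > h.py <<'E'
import numpy as np, cv2
from cell import *
def ray(cam,uv):
    m=camera_model(cam); K=np.array(m["intrinsics"],float); d=np.array(m["dist_coeffs"],float); T=np.array(m["extrinsics"],float)
    n=cv2.undistortPoints(np.array([[uv]],float),K,d)[0,0]
    return T[:3,3], T[:3,:3]@np.array([n[0],n[1],1.])
def at_z(cam,uv,z):
    o,r=ray(cam,uv); return o+r*(z-o[2])/r[2]
def proj(cam,p):
    m=camera_model(cam); T=np.linalg.inv(np.array(m["extrinsics"],float))
    return cv2.projectPoints(np.array(p,float).reshape(-1,1,3),cv2.Rodrigues(T[:3,:3])[0],T[:3,3],np.array(m["intrinsics"],float),np.array(m["dist_coeffs"],float))[0][:,0]
def tri(obs):
    A=np.zeros((3,3));b=np.zeros(3)
    for c,uv in obs:
        o,r=ray(c,uv); r=r/np.linalg.norm(r); P=np.eye(3)-np.outer(r,r); A+=P;b+=P@o
    return np.linalg.solve(A,b)
E
python3 - <<'E'
from h import *
ims={c:read_camera(c) for c in("top","scene")}
for c in ims: cv2.imwrite(f"pics/{c}0.png",ims[c])
zs=dict(centrifuge=0,lid_hinge=.116,lid_front=None,rocker_raised=.087,power_box=0,start_top=.127,pulse_top=.113,release_top=.113,tube_rack_mid=.035,beaker_mid=.0425,jar_mid=.0375,dish_mid=.009,vial_mid=.025)
for n,z in zs.items():
    L={}
    for c in ims:
        r=landmark_of(n,c)
        if r:
            L[c]=r[0]["location"]; print(n,c,round(r[0]["p"],2),np.round(L[c]), np.round(at_z(c,L[c],z),3) if z is not None else "")
    if len(L)==2: print("   tri",np.round(tri(L.items()),3))
s=state();print({k:np.round(v,3) for k,v in s.items()})
E
```

```text
centrifuge top 0.68 [314. 190.] [0.621 0.006 0.   ]
centrifuge scene 0.83 [310. 245.] [0.619 0.002 0.   ]
   tri [0.621 0.005 0.003]
lid_hinge top 0.55 [209. 161.] [0.674 0.283 0.116]
lid_hinge scene 0.66 [264. 223.] [ 0.718 -0.049  0.116]
   tri [0.73  0.148 0.221]
lid_front top 0.71 [327. 184.] 
lid_front scene 0.73 [303. 153.] 
   tri [ 0.579 -0.029  0.226]
rocker_raised top 0.69 [430. 209.] [ 0.543 -0.301  0.087]
rocker_raised scene 0.59 [227. 172.] [ 0.557 -0.301  0.087]
   tri [ 0.547 -0.307  0.079]
power_box top 0.94 [428. 225.] [ 0.515 -0.316  0.   ]
power_box scene 0.87 [242. 187.] [ 0.499 -0.309  0.   ]
   tri [ 0.51  -0.308  0.008]
start_top top 0.54 [283. 196.] [0.574 0.087 0.127]
start_top scene 0.68 [305. 152.] [ 0.417 -0.134  0.127]
   tri [0.575 0.031 0.24 ]
pulse_top top 0.37 [283. 170.] [0.649 0.087 0.113]
pulse_top scene 0.68 [240. 189.] [ 0.636 -0.185  0.113]
   tri [0.688 0.004 0.202]
release_top top 0.61 [288. 151.] [0.701 0.074 0.113]
release_top scene 0.73 [413. 210.] [0.51  0.211 0.113]
   tri [0.649 0.154 0.201]
tube_rack_mid top 0.89 [204. 239.] [0.478 0.30
[... 414 characters left out ...]

dish_mid scene 0.72 [333. 191.] [ 0.391 -0.056  0.009]
   tri [ 0.392 -0.055  0.01 ]
vial_mid top 0.54 [254. 275.] [0.381 0.172 0.025]
vial_mid scene 0.76 [410. 208.] [0.384 0.172 0.025]
   tri [0.381 0.172 0.023]
{'t': np.float64(1.4), 'joint_pos': array([-1.309,  0.32 ,  1.565,  0.   ,  1.257, -0.02 ]), 'joint_velocities': array([ 0.002,  0.   , -0.002, -0.002, -0.   , -0.   ]), 'joint_efforts': array([ 0.0000e+00, -4.1235e+01, -2.3223e+01,  7.3000e-02,  3.8000e-02,
       -0.0000e+00]), 'tcp_pos': array([ 0.16 , -0.552,  0.214]), 'ee_rot': array([0.99, 0.14, 0.  , 0.  ]), 'force': array([-0.214,  0.387, -0.006]), 'moment': array([ 0.044, -0.04 ,  0.049]), 'finger_gap': np.float64(0.091)}
```

```bash
python3 - <<'E'
import cv2
a=cv2.imread("pics/top0.png")[110:310,160:480]; cv2.imwrite("pics/topc.png",cv2.resize(a,None,fx=2.5,fy=2.5,interpolation=cv2.INTER_CUBIC))
a=cv2.imread("pics/scene0.png")[100:340,150:490]; cv2.imwrite("pics/scenec.png",cv2.resize(a,None,fx=2.3,fy=2.3,interpolation=cv2.INTER_CUBIC))
E
```

```text
(no output)
```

View pics/topc.png

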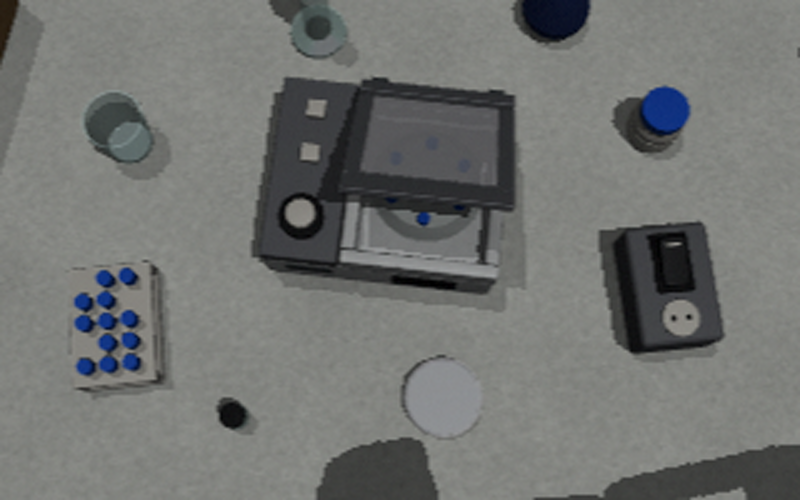

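View pics/scenec.png

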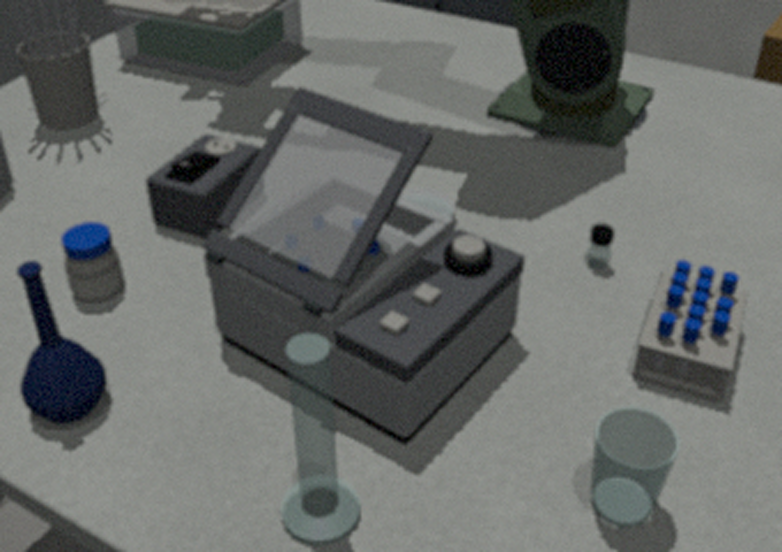

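The top view, in full-image pixels, shows:
- start key at about (280,195), pulse at (284,170) and release at (286,152)
- lid bar middle at about (331,186)
- rocker rib at about (429,207), with the power box on the right

The scene view is from the far side and shows the start key at (354,208), pulse (336,227), release (321,240) and lid bar at (309,150). The network's scene points for the keys and its lid_hinge point are wrong, so I'll use mine.

```bash
python3 - <<'E'
from h import *
P={}
for n,t,s,z in [("start",(280.4,194.8),(353.9,208.3),.127),("pulse",(284,170.4),(335.7,227.4),.113),("release",(286.4,152.4),(321.3,240),.113),("rib",(429.2,207.2),None,.087),("front",(331,186),(308.7,150),None)]:
    if z: print(n,np.round(at_z("top",t,z),3),np.round(at_z("scene",s,z),3) if s else "")
    if s: P[n]=tri([("top",t),("scene",s)]); print("  tri",np.round(P[n],3))
for n in ("near L",(341,183)),("near R",(512,197)),("hingeL",(372,82)),("hingeR",(515,96)): pass
# corners: top body far-left/far-right, near
f=lambda c:(160+c[0]/2.5,110+c[1]/2.5)
for n,c,z in [("box farL",(287,79),.105),("box nearL",(257,257),.105),("lid far R",(515,96),.12),("bodynearR",(495,290),.0)]:
    print(n,np.round(at_z("top",f(c),z),3))
for n,t,s in [("barL",(341,188),(430,132)),("barR",(513,202),(300,95))]:
    print(n,np.round(tri([("top",f(t)),("scene",(150+s[0]/2.3,100+s[1]/2.3))]),3))
for n in("power_box","rocker"):
    r=cut_out(n,"top"); 
    if r: 
        m=r[0]["pixels"].astype(np.uint8); print(n,r[0]["p"],cv2.minAreaRect(cv2.findNonZero(m)))
E
```

```text
start [0.577 0.093 0.127] [0.588 0.1   0.127]
  tri [0.578 0.094 0.119]
pulse [0.647 0.085 0.113] [0.651 0.088 0.113]
  tri [0.648 0.086 0.11 ]
release [0.697 0.079 0.113] [0.701 0.082 0.113]
  tri [0.698 0.08  0.11 ]
rib [ 0.549 -0.299  0.087] 
  tri [ 0.569 -0.031  0.229]
box farL [0.731 0.112 0.105]
box nearL [0.535 0.14  0.105]
lid far R [ 0.704 -0.133  0.12 ]
bodynearR [ 0.515 -0.117  0.   ]
barL [0.573 0.047 0.232]
barR [ 0.559 -0.112  0.226]
power_box 0.87 ((426.02996826171875, 224.7099609375), (50.06316375732422, 37.75950241088867), 81.8698959350586)
rocker 0.77 ((429.0099792480469, 214.07000732421875), (17.677669525146484, 9.899495124816895), 81.8698959350586)
```

Emit:
arm_command --commands '[{"tz": -0.06,"hand": 0},{"wz": 0.14,"tx": 0.06,"ty": -0.04,"tz": -0.066,"hand": 0},{"wz": 0.281,"tx": 0.545,"ty": -0.386,"tz": -0.066,"hand": 0},{"wz": 0.281,"tx": 0.545,"ty": -0.386,"tz": -0.066,"hand": 0},{"wz": 0.281,"tx": 0.545,"ty": -0.386,"tz": -0.066,"hand": 0},{"wz": 0.281,"tx": 0.545,"ty": -0.386,"tz": -0.066,"hand": 0},{"wz": 0.281,"tx": 0.545,"ty": -0.386,"tz": -0.066,"hand": 0},{"wz": 0.281,"tx": 0.545,"ty": -0.386,"tz": -0.066,"hand": 0},{"wz": 0.281,"tx": 0.545,"ty": -0.386,"tz": -0.066,"hand": 0},{"wz": 0.281,"tx": 0.545,"ty": -0.386,"tz": -0.066,"hand": 0}]' --grip_force 20

```text
invalid input at $.commands[0]: expected keys wx, wy, wz, tx, ty, tz, hand
```

Emit:
arm_command --commands '[{"wx": 0,"wy": 0,"wz": 0,"tx": 0,"ty": 0,"tz": -0.06,"hand": 0},{"wx": 0,"wy": 0,"wz": 0.14,"tx": 0.06,"ty": -0.04,"tz": -0.066,"hand": 0},{"wx": 0,"wy": 0,"wz": 0.281,"tx": 0.545,"ty": -0.386,"tz": -0.066,"hand": 0},{"wx": 0,"wy": 0,"wz": 0.281,"tx": 0.545,"ty": -0.386,"tz": -0.066,"hand": 0},{"wx": 0,"wy": 0,"wz": 0.281,"tx": 0.545,"ty": -0.386,"tz": -0.066,"hand": 0},{"wx": 0,"wy": 0,"wz": 0.281,"tx": 0.545,"ty": -0.386,"tz": -0.066,"hand": 0},{"wx": 0,"wy": 0,"wz": 0.281,"tx": 0.545,"ty": -0.386,"tz": -0.066,"hand": 0},{"wx": 0,"wy": 0,"wz": 0.281,"tx": 0.545,"ty": -0.386,"tz": -0.066,"hand": 0},{"wx": 0,"wy": 0,"wz": 0.281,"tx": 0.545,"ty": -0.386,"tz": -0.066,"hand": 0},{"wx": 0,"wy": 0,"wz": 0.281,"tx": 0.545,"ty": -0.386,"tz": -0.066,"hand": 0}]' --grip_force 20

```text
t: 2.75
tcp_pos: [0.5116, -0.111, 0.28]
ee_rot: [1.0, 0.0, 0.0, 0.0]
force: [0.6, -0.4, 0.4]
finger_gap: 0.0002
```

Emit:
arm_command --commands '[{"wx": 0,"wy": 0,"wz": 0,"tx": 0,"ty": 0,"tz": 0,"hand": 0},{"wx": 0,"wy": 0,"wz": 0,"tx": 0,"ty": 0,"tz": 0,"hand": 0}]'

```text
t: 3.0
tcp_pos: [0.5101, -0.1129, 0.2796]
ee_rot: [1.0, 0.001, -0.0, 0.0]
force: [-0.1, -0.1, 0.1]
finger_gap: 0.0002
```

```bash
python3 - <<'E'
from h import *
im=read_camera("wrist");cv2.imwrite("pics/w0.png",im)
for n,z in [("lid_front",.225),("start_top",.127),("pulse_top",.113),("release_top",.113),("rocker_raised",.087)]:
    r=landmark_of(n,"wrist")
    for q in r[:1]: print(n,round(q["p"],2),np.round(q["location"]),np.round(at_z("wrist",q["location"],z),3))
print(state()["tcp_pos"])
E
```

```text
lid_front 0.58 [214. 124.] [ 0.574 -0.037  0.225]
pulse_top 0.48 [131.  53.] [0.646 0.083 0.113]
rocker_raised 0.82 [472. 141.] [ 0.552 -0.299  0.087]
[ 0.50997449 -0.11379641  0.28001369]
```

View pics/w0.png

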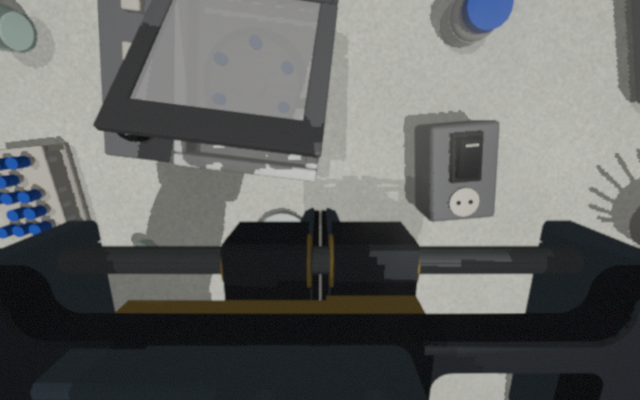

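The wrist view confirms the lid bar, with its middle at about (214,124), and the rocker rib at (472,145). Pushing the lid down along its arc.

Emit:
arm_command --commands '[{"wx": 0,"wy": 0,"wz": 0,"tx": 0.064,"ty": -0.078,"tz": 0,"hand": 0},{"wx": 0,"wy": 0,"wz": 0,"tx": 0.064,"ty": -0.078,"tz": 0,"hand": 0},{"wx": 0,"wy": 0,"wz": 0,"tx": 0.064,"ty": -0.078,"tz": 0.025,"hand": 0},{"wx": 0,"wy": 0,"wz": 0,"tx": 0.063,"ty": -0.078,"tz": 0.052,"hand": 0},{"wx": 0,"wy": 0,"wz": 0,"tx": 0.057,"ty": -0.078,"tz": 0.066,"hand": 0},{"wx": 0,"wy": 0,"wz": 0,"tx": 0.05,"ty": -0.078,"tz": 0.08,"hand": 0},{"wx": 0,"wy": 0,"wz": 0,"tx": 0.038,"ty": -0.078,"tz": 0.104,"hand": 0},{"wx": 0,"wy": 0,"wz": 0,"tx": 0.034,"ty": -0.078,"tz": 0.12,"hand": 0},{"wx": 0,"wy": 0,"wz": 0,"tx": 0.032,"ty": -0.078,"tz": 0.135,"hand": 0},{"wx": 0,"wy": 0,"wz": 0,"tx": 0.031,"ty": -0.078,"tz": 0.148,"hand": 0}]'

```text
t: 4.55
tcp_pos: [0.5415, -0.0351, 0.1315]
ee_rot: [1.0, 0.0, 0.0, 0.0]
force: [-1.1, -0.4, 0.4]
finger_gap: 0.0004
```

Emit:
arm_command --commands '[{"wx": 0,"wy": 0,"wz": 0,"tx": 0,"ty": 0,"tz": 0.006,"hand": 0},{"wx": 0,"wy": 0,"wz": 0,"tx": 0,"ty": 0,"tz": 0.009,"hand": 0},{"wx": 0,"wy": 0,"wz": 0,"tx": 0,"ty": 0,"tz": 0.009,"hand": 0},{"wx": 0,"wy": 0,"wz": 0,"tx": 0,"ty": 0,"tz": 0.009,"hand": 0}]'

```text
t: 5.05
tcp_pos: [0.5414, -0.0349, 0.1241]
ee_rot: [1.0, 0.0, 0.0, 0.0]
force: [-2.9, -0.2, 7.7]
finger_gap: 0.0006
```

Emit:
arm_command --commands '[{"wx": 0,"wy": 0,"wz": 0,"tx": 0,"ty": 0,"tz": -0.05,"hand": 0},{"wx": 0,"wy": 0,"wz": 0,"tx": 0,"ty": 0,"tz": -0.1,"hand": 0},{"wx": 0,"wy": 0,"wz": 0,"tx": -0.02,"ty": 0.2,"tz": -0.1,"hand": 0},{"wx": 0,"wy": 0,"wz": 0,"tx": -0.05,"ty": 0.264,"tz": -0.1,"hand": 0},{"wx": 0,"wy": 0,"wz": 0,"tx": -0.05,"ty": 0.264,"tz": -0.1,"hand": 0},{"wx": 0,"wy": 0,"wz": 0,"tx": -0.05,"ty": 0.264,"tz": -0.1,"hand": 0},{"wx": 0,"wy": 0,"wz": 0,"tx": -0.05,"ty": 0.264,"tz": -0.1,"hand": 0},{"wx": 0,"wy": 0,"wz": 0,"tx": -0.05,"ty": 0.264,"tz": -0.1,"hand": 0},{"wx": 0,"wy": 0,"wz": 0,"tx": -0.05,"ty": 0.264,"tz": -0.1,"hand": 0}]'

```text
t: 6.18
tcp_pos: [0.4921, -0.2974, 0.2229]
ee_rot: [1.0, 0.001, 0.0, -0.0]
force: [-0.0, -0.2, -0.1]
finger_gap: 0.0002
```

```bash
python3 - <<'E'
from h import *
im=read_camera("wrist");sc=read_camera("scene")
print(state()["tcp_pos"],state()["joint_pos"])
a=cv2.resize(sc[100:340,150:490],(510,360)); b=im[0:230,120:520]; out=np.zeros((590,510,3),np.uint8); out[:360]=a; out[360:,:400]=b
cv2.imwrite("pics/w1.png",out)
for n,z in [("rocker_raised",.087),("start_top",.127)]:
    for q in landmark_of(n,"wrist")[:1]: print(n,round(q["p"],2),np.round(q["location"]),np.round(at_z("wrist",q["location"],z),3))
m=cut_out("rocker","wrist")
if m: print(m[0]["p"],cv2.boxPoints(cv2.minAreaRect(cv2.findNonZero(m[0]["pixels"].astype(np.uint8)))))
for p in [(.55,-.299,.087),(.578,.094,.127)]: print(proj("wrist",p))
E
```

```text
[ 0.4922237  -0.29717306  0.22296255] [-5.63409834e-01  3.14142934e-01  1.54951918e+00  4.39618409e-04
  1.27786893e+00  1.00432350e+00]
rocker_raised 0.59 [320. 131.] [ 0.549 -0.298  0.087]
0.57 [[305.7517  123.0207 ]
 [333.06207 120.74482]
 [337.2138  170.56552]
 [309.90344 172.8414 ]]
[[320.49938072 129.55283078]]
[[-131.14572576   98.30126911]]
```

View pics/w1.png

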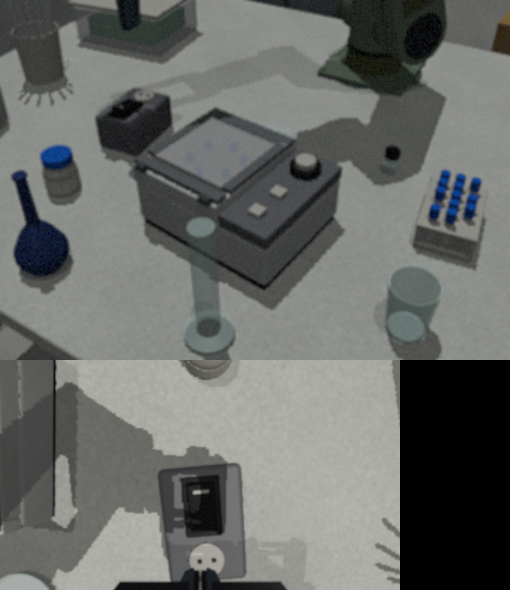

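The lid is shut in the scene view, and the rib is at wrist pixel (320,131), i.e. (0.549, -0.298). I'll turn the fingers 90° so their thin side lies along the paddle and hover above it.

Emit:
arm_command --commands '[{"wx": 0,"wy": 0,"wz": -0.18,"tx": 0.03,"ty": 0.001,"tz": 0,"hand": 0},{"wx": 0,"wy": 0,"wz": -0.36,"tx": 0.063,"ty": 0.001,"tz": 0,"hand": 0},{"wx": 0,"wy": 0,"wz": -0.54,"tx": 0.063,"ty": 0.001,"tz": 0.02,"hand": 0},{"wx": 0,"wy": 0,"wz": -0.72,"tx": 0.063,"ty": 0.001,"tz": 0.04,"hand": 0},{"wx": 0,"wy": 0,"wz": -0.9,"tx": 0.063,"ty": 0.001,"tz": 0.06,"hand": 0},{"wx": 0,"wy": 0,"wz": -1.08,"tx": 0.063,"ty": 0.001,"tz": 0.08,"hand": 0},{"wx": 0,"wy": 0,"wz": -1.26,"tx": 0.063,"ty": 0.001,"tz": 0.1,"hand": 0},{"wx": 0,"wy": 0,"wz": -1.44,"tx": 0.063,"ty": 0.001,"tz": 0.115,"hand": 0},{"wx": 0,"wy": 0,"wz": -1.62,"tx": 0.063,"ty": 0.001,"tz": 0.12,"hand": 0},{"wx": 0,"wy": 0,"wz": -1.65,"tx": 0.063,"ty": 0.001,"tz": 0.12,"hand": 0}]'

```text
t: 7.68
tcp_pos: [0.5546, -0.2991, 0.1024]
ee_rot: [0.678, 0.735, -0.0, -0.0]
force: [0.1, 0.2, -0.1]
finger_gap: 0.0004
```

Emit:
arm_command --commands '[{"wx": 0,"wy": 0,"wz": 0,"tx": 0,"ty": 0,"tz": 0.008,"hand": 0},{"wx": 0,"wy": 0,"wz": 0,"tx": 0,"ty": 0,"tz": 0.014,"hand": 0},{"wx": 0,"wy": 0,"wz": 0,"tx": 0,"ty": 0,"tz": 0.018,"hand": 0},{"wx": 0,"wy": 0,"wz": 0,"tx": 0,"ty": 0,"tz": 0.021,"hand": 0},{"wx": 0,"wy": 0,"wz": 0,"tx": 0,"ty": 0,"tz": 0.021,"hand": 0}]'

```text
t: 8.3
tcp_pos: [0.5549, -0.2999, 0.0819]
ee_rot: [0.678, 0.735, 0.0, 0.0]
force: [2.2, -0.6, 2.6]
finger_gap: 0.0003
```

Moving; push 4 mm further and check the force.

Emit:
arm_command --commands '[{"wx": 0,"wy": 0,"wz": 0,"tx": 0,"ty": 0,"tz": 0.002,"hand": 0},{"wx": 0,"wy": 0,"wz": 0,"tx": 0,"ty": 0,"tz": 0.004,"hand": 0},{"wx": 0,"wy": 0,"wz": 0,"tx": 0,"ty": 0,"tz": 0.004,"hand": 0},{"wx": 0,"wy": 0,"wz": 0,"tx": 0,"ty": 0,"tz": 0.004,"hand": 0}]'

```text
t: 8.8
tcp_pos: [0.5551, -0.3, 0.081]
ee_rot: [0.678, 0.735, 0.0, 0.001]
force: [-1.9, 2.1, 15.5]
finger_gap: 0.0004
```

Firm stop at 0.081, which is where the tipped rib should be. Lift, back off and look.

Emit:
arm_command --commands '[{"wx": 0,"wy": 0,"wz": 0,"tx": 0,"ty": 0,"tz": -0.05,"hand": 0},{"wx": 0,"wy": 0,"wz": 0,"tx": 0,"ty": 0,"tz": -0.11,"hand": 0},{"wx": 0,"wy": 0,"wz": 0,"tx": 0.06,"ty": 0,"tz": -0.11,"hand": 0},{"wx": 0,"wy": 0,"wz": 0,"tx": 0.12,"ty": 0,"tz": -0.11,"hand": 0},{"wx": 0,"wy": 0,"wz": 0,"tx": 0.18,"ty": 0,"tz": -0.11,"hand": 0},{"wx": 0,"wy": 0,"wz": 0,"tx": 0.24,"ty": 0,"tz": -0.11,"hand": 0},{"wx": 0,"wy": 0,"wz": 0,"tx": 0.3,"ty": 0,"tz": -0.11,"hand": 0},{"wx": 0,"wy": 0,"wz": 0,"tx": 0.3,"ty": 0,"tz": -0.11,"hand": 0}]'

```text
t: 9.8
tcp_pos: [0.5294, 0.0025, 0.1875]
ee_rot: [0.676, 0.737, -0.001, -0.001]
force: [-1.2, -0.5, 0.2]
finger_gap: 0.0004
```

```bash
python3 - <<'E'
from h import *
im=read_camera("wrist");sc=read_camera("scene");tp=read_camera("top")
print(state()["tcp_pos"],state()["force"])
old=cv2.imread("pics/scene0.png")
c=lambda i,s:cv2.resize(i[s],(400,280),interpolation=cv2.INTER_CUBIC)
s=np.s_[145:201,200:280]; t=np.s_[186:256,380:480]
cv2.imwrite("pics/r1.png",np.vstack([np.hstack([c(old,s),c(sc,s)]),np.hstack([c(cv2.imread("pics/top0.png"),t),c(tp,t)])]))
cv2.imwrite("pics/w2.png",im)
for n,z in [("start_top",.127),("pulse_top",.113)]:
    for q in landmark_of(n,"wrist")[:1]: print(n,round(q["p"],2),np.round(q["location"]),np.round(at_z("wrist",q["location"],z),3))
print(proj("wrist",[(.578,.094,.127),(.648,.086,.113)]))
for n in("power_box",):
  for cam in("top","scene"): print(landmark_of(n,cam)[0]["location"])
E
```

```text
[ 0.53043843 -0.00147979  0.18760575] [-0.22341395  0.32491677  0.67412945]
start_top 0.96 [399.  95.] [0.581 0.088 0.127]
pulse_top 0.84 [477. 114.] [0.648 0.08  0.113]
[[395.8899806   85.57032154]
 [477.72077049 105.67831537]]
[252.3, 276.5]
[237.0, 189.7]
```

View pics/r1.png

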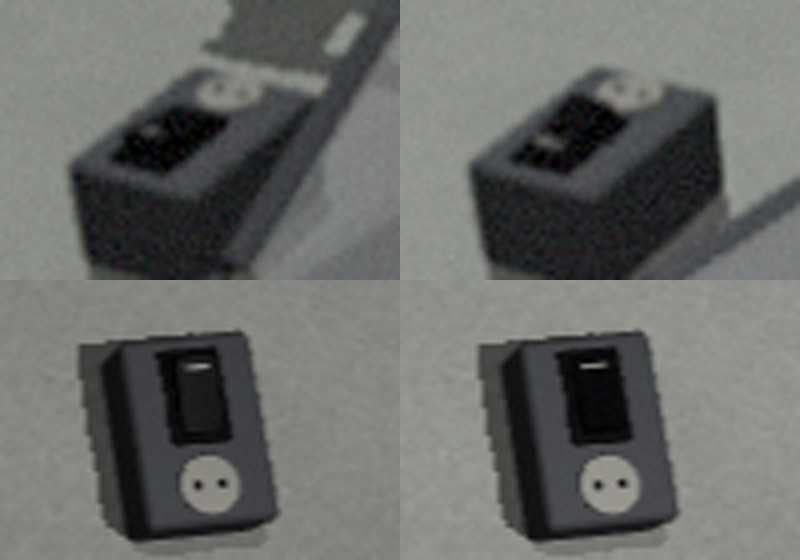

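View pics/w2.png

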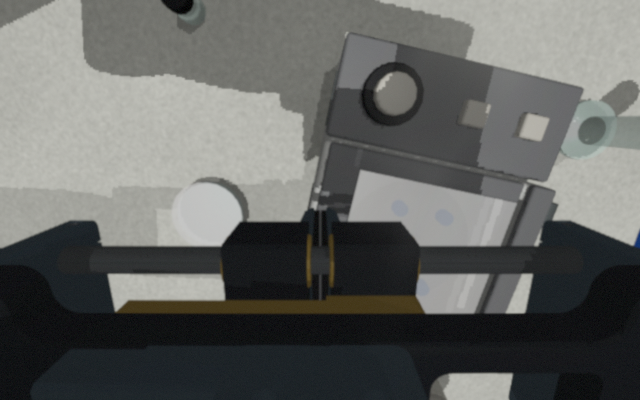

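```bash
python3 - <<'E'
from h import *
a=[(.549,-.298,.087),(.549,-.298,.081),(.549,-.298,.084)]
print(proj("scene",a)); 
def rib(im,c):
    x0,y0=c; w=cv2.cvtColor(im,cv2.COLOR_BGR2GRAY)[y0-5:y0+7,x0-5:x0+8].astype(float); w=np.clip(w-60,0,None); return w.sum(), (w*np.arange(x0-5,x0+8)).sum()/w.sum(),(w*np.arange(y0-5,y0+7)[:,None]).sum()/w.sum()
im=read_camera("scene")
print(rib(cv2.imread("pics/scene0.png"),(230,171)),rib(im,(230,173)))
print(cv2.cvtColor(cv2.imread("pics/scene0.png"),6)[166:180,224:238]);print(cv2.cvtColor(im,6)[166:180,224:238])
E
```

```text
[[229.69055978 170.54253461]
 [229.98126714 172.40492699]
 [229.83609998 171.47519089]]
(np.float64(640.0), np.float64(226.5578125), np.float64(166.909375)) (np.float64(510.0), np.float64(228.07647058823528), np.float64(171.93725490196078))
[[133 135 127 121 110  88  75  73  57  57  39  32  35  44]
 [137 128 106  87  78  71  64  57  44  30  13  15  21  23]
 [130 111  85  75  65  60  40  35  24  15  22  10  18  13]
 [108  91  71  57  58  36  37  25  23   0  17  12   3  14]
 [ 77  59  47  41  46  60  65  53  24   1  11  22   4  15]
 [ 57  37  29  26  55  61  73  52  37  25   6  22  15  17]
 [ 47  12   6   6  19  37  35  27  26  16   7   0  11   4]
 [ 52  10   5  29   0  14   0  21  14   3   0   0   0   5]
 [ 27  10   1   1  14   1  13   5   0   0  13   2  10   6]
 [ 14  19   1   1   0   0   2  17   4  11   4   3  25  12]
 [  5  10  11   8  11  18   4   2   5  12  14   6   8  33]
 [ 18  28  20   7  19  14   9  17   1   4   6  20  37  54]
 [ 54  51  43  32  18  16  12  13  16   1  27  49  56  70]
 [ 75  66  60  58  59  56  42  34  31  36  55  70  75  71]]
[[141 143 137 122 114  91  79  56  25  23  16   9  17   5]
 [144 131 112  93  83  73  54  35  25   8  12  17  18  13]
 [135 118  92  74  77  59  38  19  11  24  22  17  27  25]
 [108  90  82  77  57  41  22  27  19   8  24  11  23  19]
 [ 86  83  74  69  40  29  23  27  27  11  22  30  10  13]
 [ 80  67  69  54  48  40  25  23  12  11  23  24   9  13]
 [ 75  71  54  74  84  79  59  43  20  30  24  16  14  11]
 [ 52  34  32  66  83  87  81  69  57  23  18   6  12   2]
 [ 37  21  17  39  47  54  62  65  47  28   2  17  11   4]
 [ 13  10   0   9  11  21  38  39  17  15   0  30   1  18]
 [  0  15   6   0   1  11   0  23   0  18   5  16  20  32]
 [ 25  22   3   4  21   8  14   8   1   6   1  27  45  58]
 [ 58  57  50  41  22  20  17   3   2   4  32  54  60  72]
 [ 79  69  69  66  66  51  36  38  35  32  56  74  78  83]]
```

Emit:
arm_command --commands '[{"wx": 0,"wy": 0,"wz": 0,"tx": 0.044,"ty": 0.028,"tz": 0,"hand": 0},{"wx": 0,"wy": 0,"wz": 0,"tx": 0.088,"ty": 0.057,"tz": 0,"hand": 0},{"wx": 0,"wy": 0,"wz": 0,"tx": 0.088,"ty": 0.057,"tz": 0.02,"hand": 0},{"wx": 0,"wy": 0,"wz": 0,"tx": 0.088,"ty": 0.057,"tz": 0.04,"hand": 0},{"wx": 0,"wy": 0,"wz": 0,"tx": 0.088,"ty": 0.057,"tz": 0.045,"hand": 0},{"wx": 0,"wy": 0,"wz": 0,"tx": 0.088,"ty": 0.057,"tz": 0.045,"hand": 0}]'

```text
t: 10.95
tcp_pos: [0.5806, 0.091, 0.1429]
ee_rot: [0.679, 0.735, -0.0, 0.0]
force: [0.1, -0.6, 0.2]
finger_gap: 0.0005
```

The rib dropped about 2 px against an expected 1.9 px for full travel, so the rocker is tipped over. Pressing start.

Emit:
arm_command --commands '[{"wx": 0,"wy": 0,"wz": 0,"tx": 0,"ty": 0,"tz": 0.01,"hand": 0},{"wx": 0,"wy": 0,"wz": 0,"tx": 0,"ty": 0,"tz": 0.016,"hand": 0},{"wx": 0,"wy": 0,"wz": 0,"tx": 0,"ty": 0,"tz": 0.02,"hand": 0},{"wx": 0,"wy": 0,"wz": 0,"tx": 0,"ty": 0,"tz": 0.023,"hand": 0},{"wx": 0,"wy": 0,"wz": 0,"tx": 0,"ty": 0,"tz": 0.023,"hand": 0},{"wx": 0,"wy": 0,"wz": 0,"tx": 0,"ty": 0,"tz": 0.023,"hand": 0}]'

```text
t: 11.7
tcp_pos: [0.5805, 0.0914, 0.1212]
ee_rot: [0.678, 0.735, 0.0, 0.0]
force: [-3.5, -0.8, 7.3]
finger_gap: 0.0005
```

Emit:
arm_command --commands '[{"wx": 0,"wy": 0,"wz": 0,"tx": 0,"ty": 0,"tz": 0.001,"hand": 0},{"wx": 0,"wy": 0,"wz": 0,"tx": 0,"ty": 0,"tz": 0.001,"hand": 0},{"wx": 0,"wy": 0,"wz": 0,"tx": 0,"ty": 0,"tz": -0.04,"hand": 0},{"wx": 0,"wy": 0,"wz": 0,"tx": 0,"ty": 0,"tz": -0.1,"hand": 0},{"wx": 0,"wy": 0,"wz": 0,"tx": 0,"ty": -0.06,"tz": -0.15,"hand": 0},{"wx": 0,"wy": 0,"wz": 0,"tx": 0,"ty": -0.12,"tz": -0.15,"hand": 0},{"wx": 0,"wy": 0,"wz": 0,"tx": 0,"ty": -0.16,"tz": -0.15,"hand": 0},{"wx": 0,"wy": 0,"wz": 0,"tx": 0,"ty": -0.16,"tz": -0.15,"hand": 0},{"wx": 0,"wy": 0,"wz": 0,"tx": 0,"ty": -0.16,"tz": -0.15,"hand": 0}]'

```text
t: 12.82
tcp_pos: [0.4216, 0.0789, 0.2701]
ee_rot: [0.678, 0.735, 0.001, 0.001]
force: [0.6, -1.8, -0.1]
finger_gap: 0.0006
```

```bash
python3 - <<'E'
from h import *
sc=read_camera("scene");print(state()["tcp_pos"],state()["force"])
cv2.imwrite("pics/end.png",cv2.resize(sc[100:340,150:490],None,fx=2.3,fy=2.3,interpolation=cv2.INTER_CUBIC))
E
```

```text
[0.42198452 0.07896045 0.26982214] [0.46254573 0.48177975 0.01556858]
```

View pics/end.png

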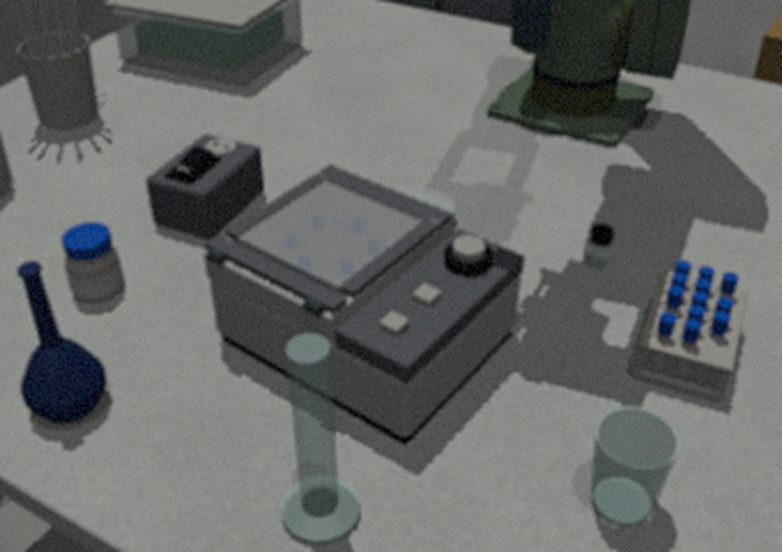

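The lid is shut, the start key is up again at crop (469,249), and nothing has been displaced. Handing in.

```bash
python3 -c "
from cell import *
print(sign_off())"
```

```text
the job is handed in; nothing more can be done
None
```

I did all three steps in order with closed fingertips and handed the job in about 13 s into the 54 s limit; no verdict came back.

| Step | Fingertip height at the stop | Force | Check |
|---|---|---|---|
| Lid pushed shut | 0.124 m | 7.7 N | Flat in the scene picture |
| Rocker tipped over | 0.081 m | 15.5 N | White rib dropped about 2 px, against 1.9 px expected for full travel |
| Start key pressed and released | 0.121 m | 7.3 N | Up again in the last picture |

- **Surroundings:** in the last scene picture the power box, rack, beaker, jar and vial look unmoved, the square keys look up, and the arm is clear of everything. The dish is hidden behind the centrifuge in that view, so I didn't check it at the end.
- **Disagreements:** several network points were wrong early on: the three keys in the scene camera, and the lid hinge. I used positions I read from the pictures and triangulated instead; for the start key I averaged these with the wrist picture. After the rocker press, the network also placed the power box somewhere implausible in the top view. The before and after pictures showed it had not moved.

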